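Rock an e-bike battery into its charging dock

TASK

Put the loose battery pack on charge: carry it to the charging dock, put its contact end down into the pocket first with the other end still raised, press it against the sprung contact shoe, then rock the raised end down until the pack lies flat and fully home in the pocket, and let go. The pocket is tight and may have been set as much as a centimetre off the middle of the dock, so feel for it gently and do not force anything, and leave the grease can, spanner and lock ring alone.

Things in the scene. Friction and masses are not known exactly. Their poses are not given: they have to be found in the camera images.
- pack_centre (a point): centre of the battery pack, a black box 104 mm long (its x), 46 mm wide (y), 56 mm high (z, up), 0.3 to 0.6 kg, standing on the bench; point 28 mm above its underside. Its +x end is the contact end (three brass strips low on the face, a thin steel strip across the top); the other end has a grey cap with three ribs on top. Grip its long sides, more than 20 mm above its underside to clear the dock's walls.
- pack_nose (a point): point on the pack: the middle of the lower edge of its contact end (52 mm along the pack's +x from its middle, at underside height). Axes as the pack.
- pack_tail (a point): point on the pack: the middle of the lower edge of its other, ribbed end (52 mm along the pack's -x from its middle, at underside height). Axes as the pack.
- dock: charging dock, fixed to the bench: black base 200 x 100 x 12 mm with a grey metal cradle on it that holds the pocket. Origin: centre of the base's underside, on the bench; x runs along the pocket towards the sprung shoe, z up. Pocket: floor 16 mm above the bench, wall tops at 30 mm, 48.5 mm wide between side walls 6 mm thick. Pack and dock suffer above 50 N (all contacts added, the shoe's included).
- dock_back (a point): point fixed on the dock at x = -58 mm, y = 0, 16 mm above the bench; axes as the dock. It marks where the foot of the pocket's back wall (inner face, wall 8 mm thick; the ribbed end finally rests on it) would be with the cradle centred. But the cradle, with pocket and shoe, has been clamped off-centre, up to 10 mm in y and 4 mm in x: not in the readings; feel or look for it. It stays there.
- dock_shoe (a point): point fixed on the dock at x = +42 mm, y = 0, 16 mm above the bench; axes as the dock. It marks where the face of the sprung shoe at rest would be with the cradle centred; shoe and back wall are off by the same amount. The face at rest is 100 mm from the back wall, pushed to its stop 112 mm. With the pack home the shoe is held 4 mm back.
- shoe (a joint): how far the sprung steel contact shoe (44 mm wide, its flat top 30 mm above the bench) is pushed back towards the dock's +x: 0 at rest, 0.012 m at its stop; it pushes with 3 N at rest, 5.4 N with the pack home and 10 N at the stop
- grease: bystander: white grease can, 64 mm across, 60 mm high; origin at the centre of its underside
- spanner: bystander: flat steel spanner 170 mm long lying on the bench; origin under its middle
- lockring: bystander: aluminium ring 56 mm across, 12 mm high, lying flat; origin at the centre of its underside

How it is judged:
By the outcome, as a careful person would: the job done as asked, in the order asked, and still so for the second after the job is handed in, with the robot touching nothing.
It also fails if it takes over 64 s, if anything falls off the work surface, if the arm or the gripper's body presses on something with over 40 N, if the wrist force passes 120 N, or if a joint passes its speed limit or range.

ROBOT

A 6-joint arm with a two-finger parallel gripper is mounted at the origin on the work surface. World frame = base frame: x ahead of the robot, y to its left, z up, the work surface at z = 0. Lengths are in m, angles in degrees, forces in N, time in s.
With the tool pointing down it reaches from about 0.25 to 0.725 m from the base axis. Payload 9.7 kg.
Tool frame: the origin (TCP) lies at the very end of the fingers, on their centre line; the grasp point (between the pads) lies 19 mm behind it; x points along the fingers, y is the direction in which the jaws open and shut, and the axes are right-handed (so a half turn about x gives the same grasp; the last joint's range is limited). The gripper opens to 85 mm and grips with 20 to 120 N. Pads are 22 mm wide; open, the fingers measure 114 mm over their backs; the gripper's body (76 mm by 85 mm) begins 54 mm behind the grasp point. The pads swing forward as they close: fully open they stand 13 mm farther back than shut.
Start: joints at [74.37, 4.979, 10.078, 95.1, 0, 90], TCP at [0.148, 0.53, 0.231] pointing down, gripper open.
Joint ranges: [-179.16, 179.16], [-48.56, 103.87], [-65.8, 70.77], [-126.05, 130.52], [-82.76, 87.17], [-180, 180]. Speed limits (degrees/s): [127.2, 127.2, 147.25, 180, 180, 180].

INTERFACE

Orientations are given as [roll, pitch, yaw] about the fixed x, y, z axes, in that order (R = Rz(yaw) Ry(pitch) Rx(roll)).
In Python, from workcell import get_obs, cams, bot gives the robot as it stands.
- The arm moves only by the tool apply_moves, never from a script. Its argument "rows" is a list that holds one entry, the list of rows, each a list of 7 numbers: the shift along the tool's x, y, z in mm, then the turn, a rotation vector about the tool's x, y, z in rad, then the opening, from 0 (shut) to 1 (fully open). A call has 1 to 20 rows; each row is the pose to reach, as a shift and turn from the pose measured when the call began, along the tool's axes at that moment; what a row does not reach only later rows make up. A row lasts 1/10 s, in which the tool goes at most 50 mm and 8.59 degrees, less where a joint would pass 70% of its speed; a pose out of reach is approached as far as the arm can. A call with a gripper value outside its range is refused whole. The fingers move at their own pace and stop on an object; "newtons" is the grip in N (left out, the last holds). Time passes only in rows, so rows that repeat a pose let the fingers close. It gives the time, the measured TCP pose, the force and the opening at its end, in the units of the state.
- get_obs(): the state, without advancing time (a new reading comes with each control period).
- cams.camera(name): name is "side" or "top" or "wrist"; returns a dict with "pixels" (480x640x3 uint8, red, green, blue), "range_z" (480x640 float32, m along the optical axis (not along the pixel's ray), 0 where there is no reading), "fx", "fy", "cx", "cy" (pixels), "eye" and "attitude" of the camera in the world. Camera axes: x right, y up, looking along -z (the intrinsics and any distortion apply to the point x, -y, -z); pixel columns grow to the right and rows downward; lengths in m; the calibration is good to about 2 mm. A picture is of the moment at which its call begins.
- bot.job_done(): hands the job in, once; it reports no verdict.
Trained networks look in a picture, given as the dict that the camera call returned (one of the last four; its "shot" number tells which), for a name from the list of things; names that differ only in an ending like _2 or _b are one class to them, and where a whole thing is asked for, a point or a joint stands for the part that bears it (a point fixed in the world has none). Each returns a list of dicts, best first, with "confidence" (0 to 1); they miss things now and then, are a little off and sometimes report something else, mostly with a low value. They report only what shows in the picture. A call takes as long as a camera call.
- cams.find_in(label, picture): "at" ([x, y, z] in m, in world coordinates, good to about 4 mm: the middle of the surface that is visible of it).
The state is a dict: "time": time; "q": joint angles; "qd": joint speeds; "joint_efforts": joint torques, N m; "ee_pos": TCP position; "tcp_rot": TCP orientation; "wrist_force": force on the tool from outside, world axes, zero at the start; "torque": the same for the moment, N m; "opening": finger opening in m.
Only numpy, scipy, OpenCV 4.12 (cv2) and the standard library are available. Lean on these libraries where they do the work, as an engineer would, in place of code of your own. Each camera call takes 0.05 s, during which the arm holds its last target.

## Working session

There is one attempt and no reset: what is moved stays moved. The work goes in short steps, Python scripts to look and compute and a tool call to move; the robot and the scene stay as the last step left them, time stands still between calls to the robot, and variables do not carry over. Pictures are saved under pics/ and viewed, and the job is handed in when it is done.

Besides the shell and the picture viewer there is one more tool, called after "Call:" as name([rows], argument=value, ...), one row to a line, values as JSON. apply_moves: Moves the arm, as the interface text tells. Its arguments: {"type":"object","properties":{"rows":{"type":"array"},"newtons":{"type":"number"}},"required":["rows"]}

```bash
ls -la; mkdir -p pics; python3 - <<'E'
from workcell import get_obs, cams, bot
import cv2, numpy as np, pickle
print(get_obs())
for n in ["top","side"]:
    p=cams.camera(n)
    cv2.imwrite(f"pics/{n}0.png",p["pixels"][:,:,::-1])
    pickle.dump(p,open(f"{n}0.pkl","wb"))
    print(n,{k:v for k,v in p.items() if k not in("pixels","range_z")})
    for l in ["pack_centre","dock","grease","spanner","lockring","shoe"]:
        r=cams.find_in(l,p)
        print(l,[(np.round(d["at"],4).tolist(),round(d["confidence"],2)) for d in r[:2]])
print(get_obs()["time"])
E
```

```text
total 12
drwxr-xr-x  3 agent agent 4096 Dec  7 05:35 .
drwxr-xr-x 23 root  root  4096 Dec  7 05:35 ..
drwxr-xr-x  2 agent agent 4096 Dec  7 05:35 pics
{'time': 0.0, 'q': array([7.43699991e+01, 5.01026438e+00, 1.00325487e+01, 9.50990905e+01,
       8.84604246e-04, 9.00003056e+01]), 'qd': array([-0.00364937,  0.05971837, -0.01872392, -0.00093944,  0.05040439,
        0.04786667]), 'joint_efforts': array([ 2.57096413e-03, -5.20392823e+01,  4.64797354e+01,  1.64259440e-02,
        1.14539894e-04, -1.57554030e-05]), 'ee_pos': array([0.14811476, 0.52943339, 0.23057402]), 'tcp_rot': array([ -90.65956056,   89.92318869, -106.28986762]), 'wrist_force': array([ 0.65328774, -0.26533744, -0.57380575]), 'torque': array([ 0.02881275, -0.02708196, -0.0113333 ]), 'opening': 0.08535907357156994}
top {'fx': 460.16359768960325, 'fy': 460.16359768960325, 'cx': 321.5921733172755, 'cy': 238.72403570677656, 'eye': array([0.44619699, 0.02043595, 1.17985708]), 'attitude': array([  6.92827395,  -0.31960247, -88.50151532]), 'shot': 1}
pack_centre [([0.5649, -0.1258, 0.0554], 0.75)]
dock [([0.568, 0.1374, 0.0161], 0.81)]
grease [([0.7519, -0.0158, 0.0592], 0.72)]
spanner [([0.3844, 0.4298, 0.0088], 0.66)]
lockring [([0.6138, -0.3605, 0.0138], 0.81)]
shoe [([0.6213, 0.1305, 0.0273], 0.43)]
side {'fx': 624.8573439707438, 'fy': 624.8573439707438, 'cx': 320.9551054258181, 'cy': 242.18086154492534, 'eye': array([ 0.18420567, -1.13478063,  0.9338181 ]), 'attitude': array([ 53.62868022,  -0.75845509, -19.20050132]), 'shot': 2}
pack_centre [([0.5588, -0.146, 0.0506], 0.6)]
dock [([0.561, 0.1162, 0.0113], 0.9)]
grease [([0.7502, -0.0329, 0.0476], 0.56)]
spanner [([0.3814, 0.4265, 0.0048], 0.64)]
lockring [([0.6084, -0.3649, 0.0116], 0.56), ([0.5587, -0.146, 0.0493], 0.31)]
shoe []
0.7
```

View pics/top0.png

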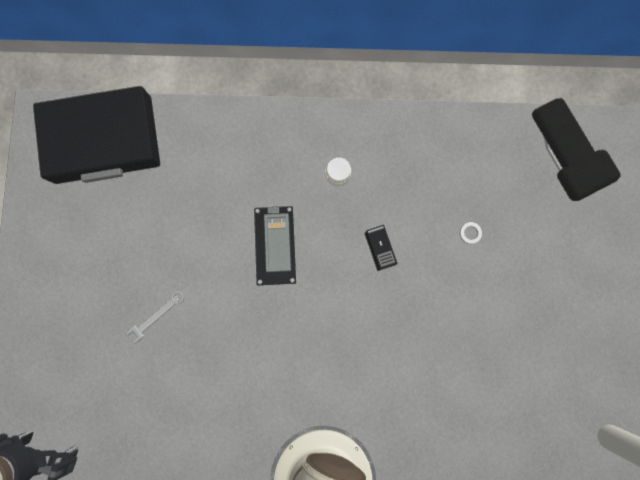

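View pics/side0.png

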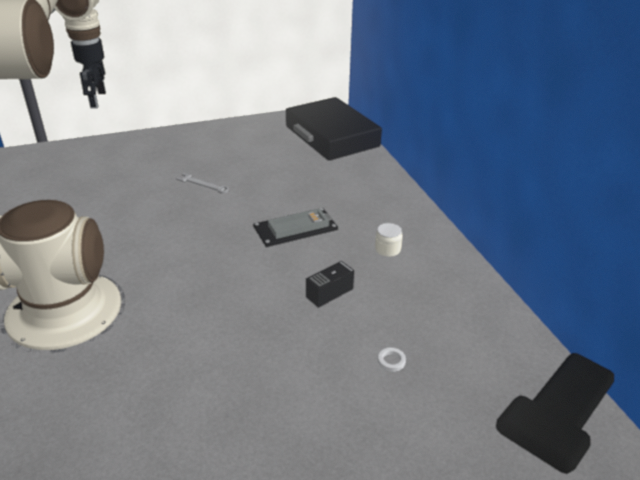

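```bash
cat > h.py <<'E'
import numpy as np, pickle, cv2
from scipy.spatial.transform import Rotation as R
def world(p):
    h,w=p["range_z"].shape
    v,u=np.mgrid[0:h,0:w]; z=p["range_z"]
    P=np.stack([(u-p["cx"])/p["fx"]*z,-(v-p["cy"])/p["fy"]*z,-z],-1)
    return P@R.from_euler("xyz",p["attitude"],degrees=True).as_matrix().T+p["eye"]
E
python3 - <<'E'
from h import *
p=pickle.load(open("top0.pkl","rb")); W=world(p)
im=p["pixels"]
for (u0,v0,u1,v1,n) in [(150,120,350,330,"dock")]:
    pass
# crop around pack & dock
def pix(P):
    c=R.from_euler("xyz",p["attitude"],degrees=True).as_matrix().T@(np.array(P)-p["eye"])
    return p["cx"]+p["fx"]*c[0]/-c[2], p["cy"]-p["fy"]*c[1]/-c[2]
for n,P in [("pack",[.565,-.126,.055]),("dock",[.568,.137,.016])]:
    u,v=map(int,pix(P)); print(n,u,v)
    c=im[v-60:v+60,u-60:u+60,::-1]; cv2.imwrite(f"pics/{n}_crop.png",cv2.resize(c,(600,600),interpolation=cv2.INTER_NEAREST))
print("bench z",np.median(W[...,2]))
E
```

```text
pack 379 247
dock 274 245
bench z -0.00022147751609746802
```

View pics/dock_crop.png

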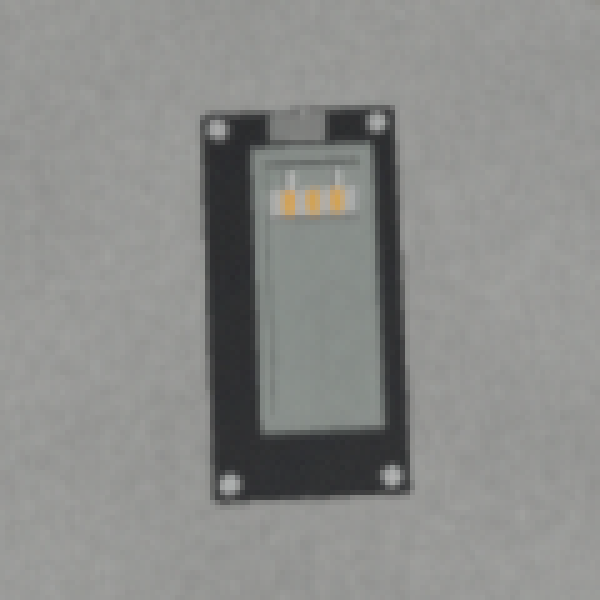

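View pics/pack_crop.png

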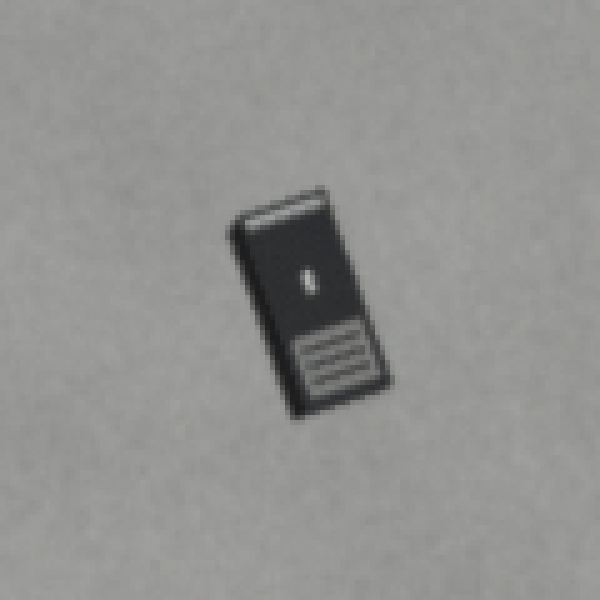

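```bash
python3 - <<'E'
from h import *
p=pickle.load(open("top0.pkl","rb")); W=world(p)
Z=W[...,2]
def fit(m,n):
    P=W[m][:,:2].astype(np.float32)
    r=cv2.minAreaRect(P*1000); print(n,len(P),np.round(r[0],1),np.round(r[1],1),round(r[2],2))
reg=lambda x,y,d:(abs(W[...,0]-x)<d)&(abs(W[...,1]-y)<d)
k=reg(.565,-.126,.09)
print(np.unique(np.round(Z[k],3),return_counts=True))
fit(k&(Z>.05),"pack top")
k=reg(.568,.137,.13)
print(np.unique(np.round(Z[k],3),return_counts=True))
fit(k&(Z>.006),"dock base"); fit(k&(Z>.024),"walls")
E
```

```text
(array([-0.008, -0.007, -0.006, -0.005, -0.004, -0.003, -0.002, -0.001,
       -0.   ,  0.001,  0.002,  0.003,  0.004,  0.005,  0.006,  0.007,
        0.008,  0.009,  0.01 ,  0.011,  0.012,  0.014,  0.015,  0.016,
        0.017,  0.019,  0.02 ,  0.021,  0.022,  0.023,  0.024,  0.025,
        0.027,  0.028,  0.03 ,  0.031,  0.033,  0.034,  0.035,  0.037,
        0.039,  0.041,  0.042,  0.043,  0.044,  0.045,  0.046,  0.047,
        0.049,  0.05 ,  0.051,  0.052,  0.053,  0.054,  0.055,  0.056,
        0.057,  0.058,  0.059,  0.06 ,  0.061,  0.062,  0.063,  0.064,
        0.065]), array([  2,   2,  11,  57, 114, 220, 411, 561, 670, 661, 561, 327, 210,
        84,  40,  13,   4,   2,   4,   3,   1,   3,   3,   1,   1,   3,
         5,   2,   2,   3,   1,   6,   4,   2,   3,   1,   3,   8,   6,
         1,   2,   3,   5,   1,   2,   2,   1,   3,   3,   5,  10,  22,
        45,  72, 119, 135, 132, 116,  71,  52,  15,   6,   2,   1,   1]))
pack top 803 [ 567.6 -130. ] [103.7  46.7] 19.85
(array([-9.00e-03, -8.00e-03, -7.00e-03, -6.00e-03, -5.00e-03, -4.00e-03,
       -3.00e-03, -2.00e-03, 
[... 202 characters left out ...]
e-02,  1.60e-02,  1.70e-02,  1.80e-02,  1.90e-02,  2.00e-02,
        2.10e-02,  2.20e-02,  2.30e-02,  2.40e-02,  2.50e-02,  2.60e-02,
        2.70e-02,  2.80e-02,  2.90e-02,  3.00e-02,  3.10e-02,  3.20e-02,
        3.30e-02,  3.40e-02,  3.50e-02,  3.60e-02,  3.70e-02,  1.18e+00]), array([   2,    2,    7,   30,  106,  256,  490,  817, 1109, 1211, 1106,
        874,  566,  286,  139,   56,   50,   65,  125,  196,  260,  301,
        342,  271,  255,  201,  167,  113,   73,   36,   23,   12,    8,
         17,   17,   24,   45,   57,   81,  102,   79,   51,   35,   25,
          9,    2,    1, 1295]))
dock base 4362 [564.7 133.3] [258.2 247.4] 87.85
walls 1836 [537.  113.9] [240.3 100.8] 23.08
```

```bash
cat >> h.py <<'E'
def rot(rpy): return R.from_euler("xyz",rpy,degrees=True)
def delta(obs,pos,Rt):
    """shift mm & rotvec rad in tool frame"""
    R0=rot(obs["tcp_rot"])
    return np.round(R0.inv().apply(np.array(pos)-obs["ee_pos"])*1000,1), np.round((R0.inv()*Rt).as_rotvec(),4)
def tool(yaw,flip=1,tilt=0):
    """tool x down, tool y along +-(y axis of frame with yaw); tilt = nose-down deg"""
    y=np.array([0,flip,0.]); x=np.array([0,0,-1.]); z=np.cross(x,y)
    return R.from_euler("z",yaw,degrees=True)*R.from_euler("y",tilt,degrees=True)*R.from_matrix(np.stack([x,y,z],1))
E
python3 - <<'E'
from h import *
from workcell import get_obs, cams, bot
p=cams.camera("wrist"); o=get_obs()
cv2.imwrite("pics/w0.png",p["pixels"][:,:,::-1])
R0=rot(o["tcp_rot"])
print(R0.as_matrix().round(3))
print("cam in tool",R0.inv().apply(p["eye"]-o["ee_pos"]),(R0.inv()*rot(p["attitude"])).as_matrix().round(3),p["fx"],p["cx"],p["cy"])
for f in(1,-1): print(f,delta(o,[.52,.13,.30],tool(2,f)))
p=pickle.load(open("top0.pkl","rb")); W=world(p);Z=W[...,2]
def fit(m,n):
    P=W[m][:,:2].astype(np.float32)
    r=cv2.minAreaRect(P*1000); print(n,len(P),np.round(r[0],1),np.round(r[1],1),round(r[2],2))
k=(p["range_z"]>0)&(abs(W[...,0]-.568)<.13)&(abs(W[...,1]-.137)<.09)
fit(k&(Z>.007),"base");fit(k&(Z>.025),"walls")
E
```

```text
[[ 0.     0.269  0.963]
 [ 0.     0.963 -0.269]
 [-1.     0.     0.   ]]
cam in tool [-0.14319407 -0.00021443 -0.07368887] [[ 0.001  0.288 -0.958]
 [ 1.    -0.002  0.   ]
 [-0.001 -0.958 -0.288]] 429.44422718481957 317.0071052215696 239.41129212700582
1 (array([ -68.7, -284.7,  465.8]), array([-0.3077,  0.    , -0.    ]))
-1 (array([ -68.7, -284.7,  465.8]), array([ 2.8339, -0.    , -0.    ]))
base 3018 [561.1 133.1] [151.8 228. ] 80.88
walls 520 [575.8 130.1] [144.6  60.6] 4.4
```

View pics/w0.png

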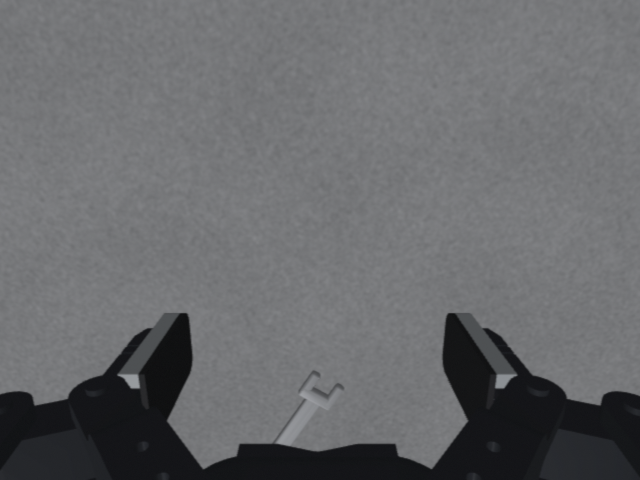

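```bash
python3 - <<'E'
from h import *
from workcell import get_obs
o=get_obs(); print(delta(o,[.59,.132,.22],tool(3,1)),o["time"])
E
```

```text
(array([  11.3, -263.9,  532.6]), array([-0.3252,  0.    , -0.    ])) 0.75
```

Call:
apply_moves([
  [[11, -264, 533, -0.325, 0, 0, 1], [11, -264, 533, -0.325, 0, 0, 1], [11, -264, 533, -0.325, 0, 0, 1], [11, -264, 533, -0.325, 0, 0, 1], [11, -264, 533, -0.325, 0, 0, 1], [11, -264, 533, -0.325, 0, 0, 1], [11, -264, 533, -0.325, 0, 0, 1], [11, -264, 533, -0.325, 0, 0, 1], [11, -264, 533, -0.325, 0, 0, 1], [11, -264, 533, -0.325, 0, 0, 1], [11, -264, 533, -0.325, 0, 0, 1], [11, -264, 533, -0.325, 0, 0, 1], [11, -264, 533, -0.325, 0, 0, 1], [11, -264, 533, -0.325, 0, 0, 1], [11, -264, 533, -0.325, 0, 0, 1], [11, -264, 533, -0.325, 0, 0, 1]],
])

```text
time: 2.35
ee_pos: [0.5897, 0.1328, 0.2208]
tcp_rot: [25.6, 90.0, 28.6]
wrist_force: [-0.3, 0.6, -0.3]
opening: 0.0855
```

```bash
python3 - <<'E'
from h import *
from workcell import get_obs, cams, bot
o=get_obs(); print(o["time"],o["ee_pos"],o["tcp_rot"],o["q"],o["wrist_force"],np.abs(o["qd"]).max())
p=cams.camera("wrist"); pickle.dump(p,open("w1.pkl","wb"))
cv2.imwrite("pics/w1.png",p["pixels"][:,:,::-1])
for l in ["dock","shoe"]: print(l,cams.find_in(l,p)[:2])
E
```

```text
2.35 [0.58965679 0.13284314 0.22081804] [25.55871854 89.96496607 28.63199166] [1.26916015e+01 1.24115922e+01 1.72618437e+01 9.48165647e+01
 9.62161834e-03 9.61833119e+00] [-0.33050079  0.59519583 -0.26794811] 0.17731548092465946
dock [{'at': [0.5548, 0.1374, 0.0107], 'confidence': 0.84}]
shoe [{'at': [0.6204, 0.1325, 0.0332], 'confidence': 0.95}]
```

View pics/w1.png

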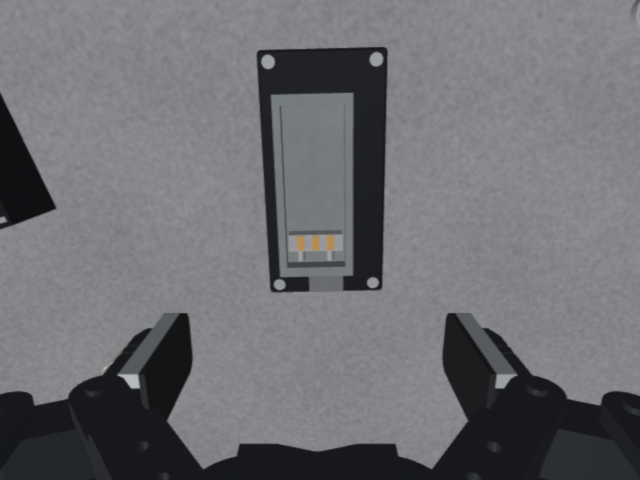

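```bash
python3 - <<'E'
from h import *
p=pickle.load(open("w1.pkl","rb"))
c=p["pixels"][35:300,240:400,::-1]
big=cv2.resize(c[:135],(800,675)[:2],interpolation=cv2.INTER_CUBIC)
cv2.imwrite("pics/w1a.png",cv2.resize(c[:120],(800,600),interpolation=cv2.INTER_CUBIC))
cv2.imwrite("pics/w1b.png",cv2.resize(c[145:],(800,600),interpolation=cv2.INTER_CUBIC))
g=cv2.cvtColor(p["pixels"],cv2.COLOR_RGB2GRAY)
for v in (110,160,200): print(v,g[v,258:392].tolist())
for u in (300,315,330): print(u,g[40:300,u].tolist())
E
```

```text
110 [126, 100, 52, 33, 34, 33, 34, 35, 33, 33, 34, 34, 41, 78, 111, 122, 123, 123, 123, 123, 121, 104, 84, 103, 120, 122, 122, 122, 122, 122, 122, 122, 122, 122, 122, 122, 122, 123, 124, 123, 123, 123, 122, 122, 122, 122, 122, 122, 122, 122, 122, 122, 122, 122, 122, 122, 122, 122, 122, 122, 123, 123, 123, 123, 123, 123, 124, 123, 123, 123, 123, 123, 123, 123, 123, 123, 122, 123, 123, 123, 124, 124, 125, 125, 125, 119, 112, 117, 123, 123, 124, 123, 123, 122, 111, 79, 40, 33, 33, 33, 32, 33, 33, 33, 33, 33, 33, 32, 33, 33, 32, 32, 32, 32, 32, 33, 32, 33, 32, 32, 33, 33, 33, 32, 32, 30, 25, 40, 98, 130, 133, 132, 131, 130]
160 [134, 135, 135, 131, 103, 53, 34, 33, 33, 33, 32, 33, 33, 33, 34, 52, 95, 120, 122, 122, 122, 122, 121, 108, 86, 98, 118, 121, 121, 121, 121, 122, 121, 122, 122, 122, 122, 122, 122, 122, 122, 121, 121, 120, 119, 119, 120, 119, 120, 120, 120, 119, 119, 119, 119, 119, 119, 119, 120, 120, 121, 122, 122, 122, 122, 122, 122, 122, 122, 122, 121, 121, 121, 121, 121, 121, 121, 121, 121, 122, 122, 121, 121, 121, 120, 117, 110, 113, 121, 122, 122, 122, 122, 120, 102, 64, 36
[... 3821 characters left out ...]
 121, 121, 121, 121, 121, 122, 122, 122, 122, 121, 121, 120, 120, 120, 121, 121, 121, 121, 121, 121, 121, 121, 121, 121, 121, 122, 122, 122, 122, 121, 122, 122, 121, 122, 120, 121, 120, 120, 121, 120, 121, 122, 122, 122, 123, 123, 122, 122, 121, 121, 120, 120, 119, 120, 119, 119, 120, 119, 120, 119, 119, 120, 120, 121, 120, 121, 121, 120, 121, 121, 120, 117, 96, 87, 87, 94, 120, 136, 145, 146, 146, 145, 145, 146, 146, 146, 146, 146, 146, 146, 146, 147, 151, 150, 150, 150, 151, 151, 151, 152, 152, 152, 143, 99, 71, 68, 68, 68, 77, 106, 119, 120, 120, 120, 120, 120, 120, 118, 110, 106, 107, 107, 107, 106, 106, 106, 107, 107, 107, 107, 107, 107, 109, 118, 132, 135, 137, 138, 139, 138, 135, 133]
```

View pics/w1a.png

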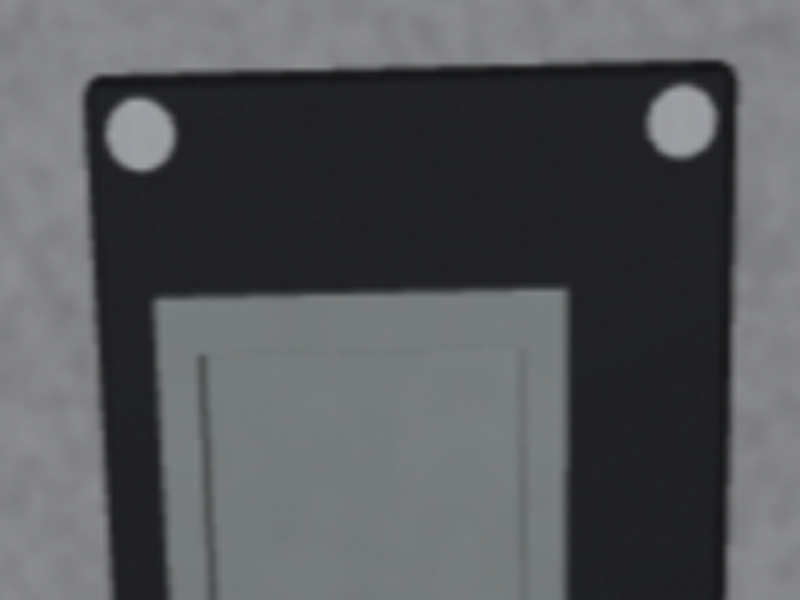

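View pics/w1b.png

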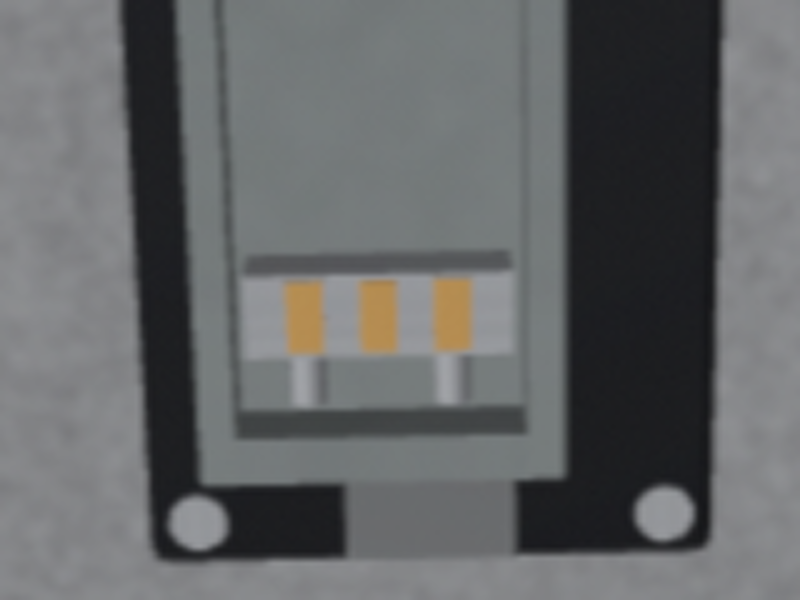

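```bash
cat >> h.py <<'E'
def ray(p,u,v,z):
    d=rot(p["attitude"]).apply([(u-p["cx"])/p["fx"],-(v-p["cy"])/p["fy"],-1.0])
    return p["eye"]+d*(z-p["eye"][2])/d[2]
E
python3 - <<'E'
from h import *
p=pickle.load(open("w1.pkl","rb"))
def A(X,Y,z): return ray(p,(X+.5)/5-.5+240,(Y+.5)/5-.5+35,z)
def B(X,Y,z): return ray(p,(X+.5)/5-.5+240,(Y+.5)/5-.5+180,z)
pts=dict(BLo=A(153,298,.03),BRo=A(570,288,.03),BLi=A(201,356,.03),BRi=A(524,350,.03),FLo=B(201,486,.03),FRo=B(567,478,.03),
 baseBL=A(86,78,.012),baseBR=A(736,62,.012),baseFL=B(155,560,.012),baseFR=B(708,546,.012),
 rivBL=A(140,135,.012),rivBR=A(682,121,.012),rivFL=B(198,523,.012),rivFR=B(664,513,.012),
 shL=B(242,276,.03),shR=B(513,272,.03),slL=B(247,255,.016),slR=B(510,252,.016),shBL=B(240,359,.03),shBR=B(515,352,.03))
for k,v in pts.items(): print(k,(v*1000).round(1))
d=lambda a,b:(round(np.linalg.norm(pts[a]-pts[b])*1000,1), round(np.degrees(np.arctan2(*(pts[b]-pts[a])[[1,0]])),2))
for a,b in ["BLo BRo","BLo FLo","BRo FRo","FLo FRo","BLi BRi","baseBL baseBR","baseBL baseFL","baseBR baseFR","rivBL rivFL","rivBR rivFR","rivBL rivBR","shL shR","BLi shL"]if 0 else [s.split() for s in ["BLo BRo","BLo FLo","BRo FRo","FLo FRo","BLi BRi","baseBL baseBR","baseBL baseFL","baseBR baseFR","rivBL rivFL","rivBR rivFR","rivBL rivBR","shL shR","BLi shL"]]: print(a,b,d(a,b))
c=np.mean([pts[k] for k in("rivBL","rivBR","rivFL","rivFR")],0); print("dock centre",c)
w=np.mean([pts[k] for k in("BLo","BRo","FLo","FRo")],0); print("cradle c",w)
th=np.radians(3.0)
for yaw in (2,2.5,3,3.5):
    print(yaw,[ (k,(R.from_euler("z",-yaw,degrees=True).apply(pts[k]-c)*1000).round(1)[:2].tolist()) for k in("BLo","BRo","FLo","FRo","BLi","BRi","shL","shR","slL","slR")])
E
```

```text
BLo [506.5  93.5  30. ]
BRo [501.7 154.8  30. ]
BLi [514.3 100.8  30. ]
BRi [510.8 148.7  30. ]
FLo [650.4 104.9  30. ]
FRo [645.6 165.8  30. ]
baseBL [475.   80.8  12. ]
baseBR [467.4 178.6  12. ]
baseFL [672.2  95.9  12. ]
baseFR [664.1 193.7  12. ]
rivBL [482.6  89.1  12. ]
rivBR [476.1 171.3  12. ]
rivFL [664.7 103.3  12. ]
rivFR [658.2 185.4  12. ]
shL [613.6 110.5  30. ]
shR [610.5 154.2  30. ]
slL [614.  110.4  16. ]
slR [611.  154.5  16. ]
shBL [627.7 110.7  30. ]
shBR [624.1 155.5  30. ]
BLo BRo (np.float64(61.5), np.float64(94.45))
BLo FLo (np.float64(144.4), np.float64(4.53))
BRo FRo (np.float64(144.3), np.float64(4.36))
FLo FRo (np.float64(61.0), np.float64(94.5))
BLi BRi (np.float64(48.0), np.float64(94.17))
baseBL baseBR (np.float64(98.2), np.float64(94.45))
baseBL baseFL (np.float64(197.8), np.float64(4.39))
baseBR baseFR (np.float64(197.3), np.float64(4.39))
rivBL rivFL (np.float64(182.7), np.float64(4.47))
rivBR rivFR (np.float64(182.7), np.float64(4.42))
rivBL rivBR (np.float64(82.4), np.float64(94.52))
shL shR (np.float64(43.9), np.float64(94.04))
BLi shL (np.float
[... 390 characters left out ...]
 ('BRo', [-67.8, 20.5]), ('FLo', [78.5, -35.8]), ('FRo', [76.4, 25.2]), ('BLi', [-57.7, -33.9]), ('BRi', [-59.1, 14.0]), ('shL', [42.0, -28.7]), ('shR', [40.8, 15.2]), ('slL', [42.4, -28.7]), ('slR', [41.3, 15.5])]
3 [('BLo', [-66.1, -40.3]), ('BRo', [-67.7, 21.1]), ('FLo', [78.2, -36.5]), ('FRo', [76.6, 24.5]), ('BLi', [-58.0, -33.4]), ('BRi', [-58.9, 14.5]), ('shL', [41.7, -29.0]), ('shR', [40.9, 14.8]), ('slL', [42.1, -29.1]), ('slR', [41.5, 15.1])]
3.5 [('BLo', [-66.5, -39.8]), ('BRo', [-67.5, 21.7]), ('FLo', [77.9, -37.2]), ('FRo', [76.8, 23.8]), ('BLi', [-58.2, -32.9]), ('BRi', [-58.8, 15.0]), ('shL', [41.5, -29.4]), ('shR', [41.1, 14.5]), ('slL', [41.9, -29.5]), ('slR', [41.6, 14.8])]
```

```bash
python3 - <<'E'
from h import *
from workcell import get_obs
o=get_obs(); print(delta(o,[.586,-.123,.25],tool(19.85,1)),o["time"])
E
```

```text
(array([ -29.3, -255.1,  -17.5]), array([-2.928e-01,  7.000e-04, -1.000e-04])) 2.5
```

Call:
apply_moves([
  [[-29, -255, -17, -0.293, 0, 0, 1], [-29, -255, -17, -0.293, 0, 0, 1], [-29, -255, -17, -0.293, 0, 0, 1], [-29, -255, -17, -0.293, 0, 0, 1], [-29, -255, -17, -0.293, 0, 0, 1], [-29, -255, -17, -0.293, 0, 0, 1], [-29, -255, -17, -0.293, 0, 0, 1], [-29, -255, -17, -0.293, 0, 0, 1], [-29, -255, -17, -0.293, 0, 0, 1], [-29, -255, -17, -0.293, 0, 0, 1]],
])

```text
time: 3.5
ee_pos: [0.5866, -0.1213, 0.2497]
tcp_rot: [16.2, 90.0, 36.2]
wrist_force: [-0.9, -0.4, 0.0]
opening: 0.0852
```

```bash
python3 - <<'E'
from h import *
from workcell import get_obs, cams, bot
o=get_obs(); print(o["time"],o["ee_pos"],o["tcp_rot"],o["q"],np.abs(o["qd"]).max())
p=cams.camera("wrist"); pickle.dump((p,o),open("w2.pkl","wb"))
cv2.imwrite("pics/w2.png",p["pixels"][:,:,::-1])
print(cams.find_in("pack_centre",p)[:2])
W=world(p); k=(p["range_z"]>0)&(W[...,2]>.048)&(W[...,2]<.07)&(abs(W[...,0]-.567)<.1)&(abs(W[...,1]+.13)<.1)
v,u=np.nonzero(k); print(u.min(),u.max(),v.min(),v.max())
cv2.imwrite("pics/w2c.png",cv2.resize(p["pixels"][60:260,220:400,::-1],(540,600),interpolation=cv2.INTER_CUBIC))
P=W[k][:,:2].astype(np.float32)*1000; print(cv2.minAreaRect(P),np.median(W[k][:,2]))
E
```

```text
3.5 [ 0.58661318 -0.12125935  0.24967816] [16.22286582 89.96042661 36.20400931] [-1.16931389e+01  1.24049126e+01  2.04876045e+01  9.80561594e+01
  2.93611760e-02 -3.16742756e+01] 0.21884452210463134
[{'at': [0.5647, -0.1306, 0.0576], 'confidence': 0.96}]
284 344 112 243
((567.63427734375, -130.3876953125), (103.47745513916016, 46.049781799316406), 19.98691177368164) 0.056752026154377216
```

View pics/w2.png

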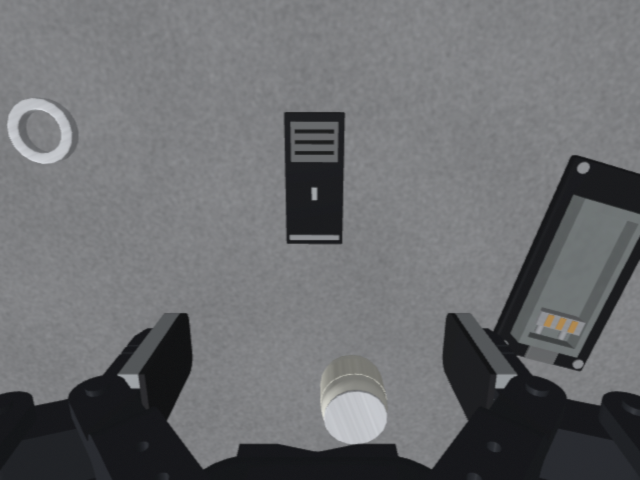

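View pics/w2c.png

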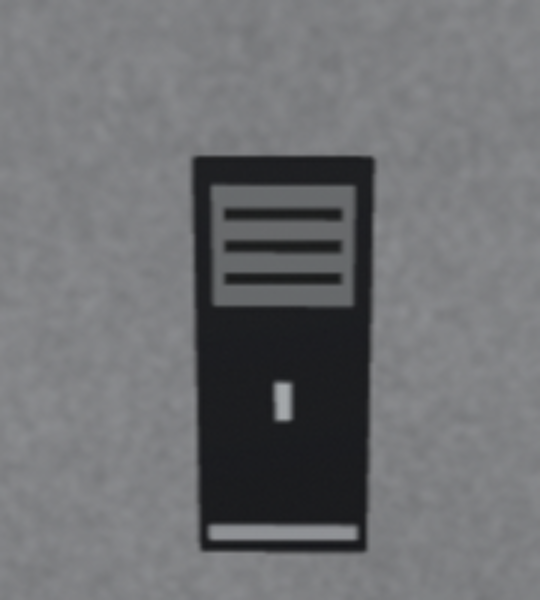

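```bash
python3 - <<'E'
from h import *
from workcell import get_obs
p,o=pickle.load(open("w2.pkl","rb"))
C=[ray(p,(X+.5)/3-.5+220,(Y+.5)/3-.5+60,.056) for X,Y in [(194,157),(374,157),(366,550),(201,549)]]
C=np.array(C); print((C*1000).round(1))
d=lambda a,b:(round(np.linalg.norm(C[a]-C[b])*1000,1), round(np.degrees(np.arctan2(*(C[b]-C[a])[[1,0]])),2))
print(d(0,1),d(3,2),d(0,3),d(1,2)); print("c",C.mean(0))
yaw=20.0
c=C.mean(0)
o=get_obs()
print("above",delta(o,[c[0],c[1],.10],tool(yaw)), "grip",delta(o,[c[0],c[1],.019],tool(yaw)))
# bias of pack centre & in tool frame
E
```

```text
[[ 526.8 -169.3   56. ]
 [ 511.3 -126.9   56. ]
 [ 608.3  -91.8   56. ]
 [ 623.5 -134.3   56. ]]
(np.float64(45.1), np.float64(110.06)) (np.float64(45.2), np.float64(109.7)) (np.float64(102.8), np.float64(19.87)) (np.float64(103.1), np.float64(19.89))
c [ 0.5674639  -0.13056994  0.056     ]
above (array([149.7,  -1.8, -21.1]), array([-0.0008,  0.0007, -0.0001])) grip (array([230.7,  -1.8, -21.2]), array([-0.0008,  0.0007, -0.0001]))
```

Call:
apply_moves([
  [[150, -2, -21, 0, 0, 0, 1], [150, -2, -21, 0, 0, 0, 1], [150, -2, -21, 0, 0, 0, 1], [170, -2, -21, 0, 0, 0, 1], [190, -2, -21, 0, 0, 0, 1], [210, -2, -21, 0, 0, 0, 1], [225, -2, -21, 0, 0, 0, 1], [231, -2, -21, 0, 0, 0, 1], [231, -2, -21, 0, 0, 0, 1], [231, -2, -21, 0, 0, 0, 1]],
], newtons=45)

```text
time: 4.6
ee_pos: [0.5682, -0.1307, 0.0196]
tcp_rot: [-17.8, 89.9, 2.2]
wrist_force: [0.5, -0.8, 0.2]
opening: 0.0855
```

```bash
python3 - <<'E'
from h import *
from workcell import get_obs
o=get_obs(); print(o["time"],o["ee_pos"],o["wrist_force"],delta(o,[.5675,-.1306,.019],tool(19.95)))
E
```

```text
4.6 [ 0.56821085 -0.13067557  0.01962267] [ 0.52708468 -0.80534214  0.20151059] (array([ 0.6,  0.3, -0.6]), array([0.0002, 0.0017, 0.0005]))
```

Call:
apply_moves([
  [[0.5, 0, -0.5, 0, 0, 0, 0.5], [0.5, 0, -0.5, 0, 0, 0, 0.4], [0.5, 0, -0.5, 0, 0, 0, 0.4], [0.5, 0, -0.5, 0, 0, 0, 0.3], [0.5, 0, -0.5, 0, 0, 0, 0.3], [0.5, 0, -0.5, 0, 0, 0, 0.2], [0.5, 0, -0.5, 0, 0, 0, 0.2], [0.5, 0, -0.5, 0, 0, 0, 0.2]],
])

```text
time: 5.4
ee_pos: [0.5681, -0.1309, 0.0199]
tcp_rot: [-21.0, 89.8, -1.0]
wrist_force: [-1.5, 0.8, 6.1]
opening: 0.0454
```

```bash
python3 - <<'E'
from h import *
from workcell import get_obs
o=get_obs(); print(o["time"],o["ee_pos"],o["tcp_rot"],o["wrist_force"],o["opening"])
E
```

```text
5.4 [ 0.56809836 -0.13088823  0.01985818] [-20.99399781  89.84042182  -1.0308339 ] [-1.51533101  0.77342868  6.12819949] 0.045425198312206566
```

Call:
apply_moves([
  [[-10, 0, 0, 0, 0, 0, 0.2], [-40, 0, 0, 0, 0, 0, 0.2], [-80, 0, 0, 0, 0, 0, 0.2], [-110, 0, 0, 0, 0, 0, 0.2], [-130, 0, 0, 0, 0, 0, 0.2], [-130, 0, 0, 0, 0, 0, 0.2], [-130, 0, 0, 0, 0, 0, 0.2]],
])

```text
time: 6.1
ee_pos: [0.5676, -0.1309, 0.1491]
tcp_rot: [-19.5, 89.9, 0.5]
wrist_force: [-1.0, 0.5, -4.5]
opening: 0.0455
```

```bash
python3 - <<'E'
from h import *
from workcell import get_obs, cams
o=get_obs(); print(o["time"],o["ee_pos"],o["tcp_rot"],o["wrist_force"],o["torque"],o["opening"],np.abs(o["qd"]).max())
p=cams.camera("wrist"); pickle.dump((p,o),open("w3.pkl","wb"))
cv2.imwrite("pics/w3.png",p["pixels"][:,:,::-1])
E
```

```text
6.1 [ 0.5675724  -0.13087024  0.14909024] [-19.49946205  89.87962969   0.46271142] [-1.02688265  0.49023366 -4.49178897] [ 0.05477151  0.01504119 -0.02362575] 0.045528644766784136 1.7667094081123358
```

View pics/w3.png

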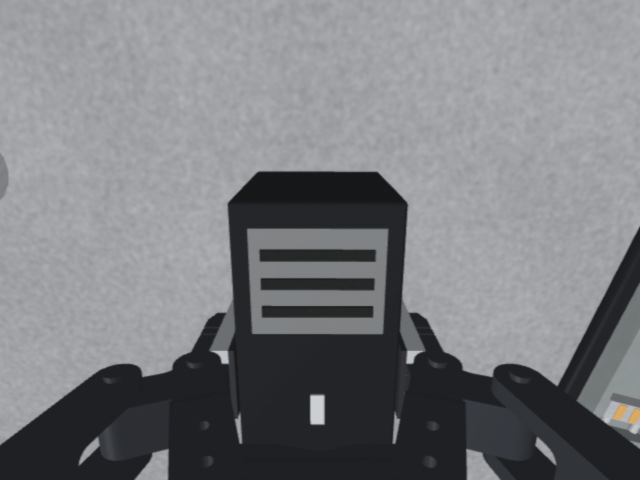

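```bash
cat >> h.py <<'E'
YAW=4.45; B0=np.array([.5124,.1247,.016])   # back wall foot, est.
PK=np.array([.0195,0,.0515])                # nose in tool frame
def tcp_for(s,h,th,dy=0,dyaw=0):
    """nose at s(mm) from back wall, h above floor, lateral dy, tilt th"""
    ax=np.array([np.cos(np.radians(YAW)),np.sin(np.radians(YAW)),0]); ay=np.array([-ax[1],ax[0],0])
    N=B0+ax*s/1e3+ay*dy/1e3+np.array([0,0,h/1e3])
    T=tool(YAW+dyaw,1,th)
    return N-T.apply(PK),T
def nose(o):
    T=rot(o["tcp_rot"]); N=T.apply(PK)+o["ee_pos"]-B0
    c,s=np.cos(np.radians(YAW)),np.sin(np.radians(YAW))
    zx=T.as_matrix()[:,2]
    yaw=np.degrees(np.arctan2(zx[1],zx[0])); th=np.degrees(-np.arcsin(zx[2]))
    f=o["wrist_force"]
    return dict(s=round((c*N[0]+s*N[1])*1e3,2),y=round((-s*N[0]+c*N[1])*1e3,2),h=round(N[2]*1e3,2),th=round(th,2),yaw=round(yaw-YAW,2),
      F=np.round([c*f[0]+s*f[1],-s*f[0]+c*f[1],f[2]],2).tolist(),M=np.round(o["torque"],2).tolist(),t=round(o["time"],2),op=round(o["opening"],4))
E
python3 - <<'E'
from h import *
p,o=pickle.load(open("w3.pkl","rb"))
obj=np.array([[-52,-23,56],[-52,23,56],[-52,23,0],[-52,-23,0]],float)
img=np.array([[229,204],[407,204],[377,172],[259,172]],float)
K=np.array([[p["fx"],0,p["cx"]],[0,p["fy"],p["cy"]],[0,0,1]])
for fl in (cv2.SOLVEPNP_IPPE,cv2.SOLVEPNP_ITERATIVE):
    ok,r,t=cv2.solvePnP(obj,img,K,None,flags=fl)
    M=np.diag([1,-1,-1.])  # cv->cam
    Rc=R.from_matrix(M@cv2.Rodrigues(r)[0]); tc=M@t.ravel()
    Tt=rot(o["tcp_rot"]).inv()
    Rp=Tt*rot(p["attitude"])*Rc
    f=lambda q: Tt.apply(rot(p["attitude"]).apply(Rc.apply(q)+tc)/1e3+p["eye"]-o["ee_pos"])*1e3
    print(Rp.as_matrix().round(3).tolist(), "nose",f([52,0,0]).round(1),"tail low",f([-52,0,0]).round(1),"tailtop",f([-52,0,56]).round(1))
from workcell import get_obs
o=get_obs(); print(nose(o)); q,T=tcp_for(85,60,15); print(q,delta(o,q,T))
E
```

```text
[[0.012, -0.002, -1.0], [0.002, 1.0, -0.002], [1.0, -0.002, 0.012]] nose [23.9  0.6 52.8] tail low [ 22.6   0.4 -51.1] tailtop [-33.4   0.3 -50.4]
[[0.011, -0.002, -1.0], [0.002, 1.0, -0.002], [1.0, -0.002, 0.011]] nose [23.4  0.6 52.8] tail low [ 22.2   0.4 -51.2] tailtop [-33.8   0.3 -50.5]
{'s': np.float64(84.41), 'y': np.float64(-245.17), 'h': np.float64(112.78), 'th': np.float64(-0.04), 'yaw': np.float64(15.51), 'F': [-0.18, 0.11, -4.6], 'M': [0.02, -0.01, -0.01], 't': 6.15, 'op': 0.0456}
[0.5525803  0.12782698 0.10816473] (array([ 40.2, 248. ,  74.5]), array([0.2692, 0.2609, 0.0352]))
```

Call:
apply_moves([
  [[0, 50, 15, 0.27, 0, 0, 0.2], [0, 100, 30, 0.27, 0, 0, 0.2], [10, 150, 45, 0.269, 0.1, 0.013, 0.2], [20, 200, 60, 0.269, 0.2, 0.027, 0.2], [30, 235, 74, 0.269, 0.261, 0.035, 0.2], [40, 248, 74.5, 0.269, 0.261, 0.035, 0.2], [40, 248, 74.5, 0.269, 0.261, 0.035, 0.2], [40, 248, 74.5, 0.269, 0.261, 0.035, 0.2], [40, 248, 74.5, 0.269, 0.261, 0.035, 0.2], [40, 248, 74.5, 0.269, 0.261, 0.035, 0.2]],
])

```text
time: 7.15
ee_pos: [0.5528, 0.1265, 0.1094]
tcp_rot: [-180.0, 75.1, -175.6]
wrist_force: [0.6, 0.4, -4.4]
opening: 0.0455
```

```bash
python3 - <<'E'
from h import *
from workcell import get_obs, cams
o=get_obs(); print(nose(o),o["q"])
for n in("wrist","side"):
    p=cams.camera(n); pickle.dump((p,o),open(n+"4.pkl","wb")); cv2.imwrite(f"pics/{n}4.png",p["pixels"][:,:,::-1])
q,T=tcp_for(85,20,15,-.4); print(delta(o,q,T))
E
```

```text
{'s': np.float64(85.21), 'y': np.float64(-1.43), 'h': np.float64(61.29), 'th': np.float64(14.89), 'yaw': np.float64(-0.09), 'F': [0.63, 0.36, -4.36], 'M': [0.05, -0.4, 0.0], 't': 7.15, 'op': 0.0455} [11.9165171  21.94737188 15.17600078 97.99964916  1.93125533  7.30776049]
(array([39.9,  1. , 10.4]), array([-0.0016,  0.0019, -0.0003]))
```

View pics/wrist4.png

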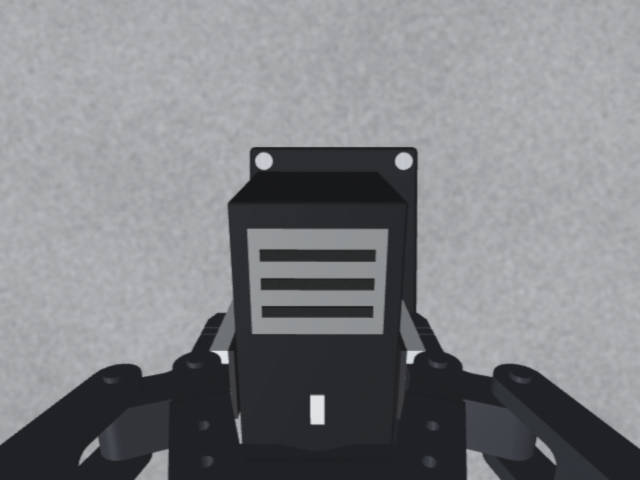

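View pics/side4.png

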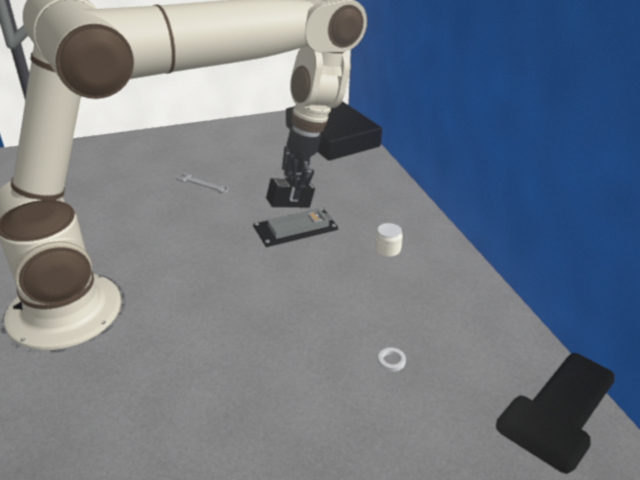

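Call:
apply_moves([
  [[15, 1, 4, -0.002, 0.002, 0, 0.2], [30, 1, 8, -0.002, 0.002, 0, 0.2], [40, 1.2, 10.4, -0.002, 0.002, 0, 0.2], [40, 1.2, 10.4, -0.002, 0.002, 0, 0.2], [40, 1.2, 10.4, -0.002, 0.002, 0, 0.2]],
])

```text
time: 7.75
ee_pos: [0.5521, 0.1279, 0.0675]
tcp_rot: [179.9, 74.9, -175.6]
wrist_force: [-0.2, 0.4, -3.0]
opening: 0.0456
```

```bash
cat > n.py <<'E'
import sys
from h import *
from workcell import get_obs
o=get_obs(); print({k:(float(v) if isinstance(v,np.floating) else v) for k,v in nose(o).items()})
for a in sys.argv[1:]:
    q,T=tcp_for(*map(float,a.split(","))); d=delta(o,q,T); print(a,d[0].tolist(),d[1].tolist())
E
python3 n.py 85,17,15,-.2 85,6,15,-.2 85,2,15,-.2 85,-2,15,-.2
```

```text
{'s': 84.52, 'y': 0.2, 'h': 19.24, 'th': 15.09, 'yaw': 0.05, 'F': [-0.14, 0.41, -2.98], 'M': [0.07, -0.43, 0.0], 't': 7.75, 'op': 0.0456}
85,17,15,-.2 [2.1, -0.4, 1.0] [0.0008, -0.0015, -0.0001]
85,6,15,-.2 [12.7, -0.4, 3.9] [0.0008, -0.0015, -0.0001]
85,2,15,-.2 [16.6, -0.4, 4.9] [0.0008, -0.0015, -0.0001]
85,-2,15,-.2 [20.5, -0.4, 6.0] [0.0008, -0.0015, -0.0001]
```

Call:
apply_moves([
  [[2, -0.4, 1, 0, -0.0015, 0, 0.2], [4, -0.4, 1.5, 0, -0.0015, 0, 0.2], [6, -0.4, 2.1, 0, -0.0015, 0, 0.2], [8, -0.4, 2.6, 0, -0.0015, 0, 0.2], [9, -0.4, 2.9, 0, -0.0015, 0, 0.2], [9, -0.4, 2.9, 0, -0.0015, 0, 0.2]],
])

```text
time: 8.35
ee_pos: [0.5525, 0.1276, 0.0578]
tcp_rot: [179.9, 75.0, -175.6]
wrist_force: [-0.4, -0.5, -4.1]
opening: 0.0455
```

```bash
python3 n.py 85,6,15,-.2 85,2,15,-.2 85,-2,15,-.2
```

```text
{'s': 84.91, 'y': -0.23, 'h': 9.66, 'th': 15.02, 'yaw': 0.05, 'F': [-0.46, -0.45, -4.09], 'M': [0.06, -0.42, 0.07], 't': 8.35, 'op': 0.0455}
85,6,15,-.2 [3.5, 0.1, 1.0] [0.0008, -0.0003, -0.0001]
85,2,15,-.2 [7.4, 0.1, 2.1] [0.0008, -0.0003, -0.0001]
85,-2,15,-.2 [11.3, 0.1, 3.1] [0.0008, -0.0003, -0.0001]
```

Call:
apply_moves([
  [[1.5, 0, 0.4, 0, 0, 0, 0.2], [3, 0, 0.8, 0, 0, 0, 0.2], [4, 0, 1.1, 0, 0, 0, 0.2], [5, 0, 1.4, 0, 0, 0, 0.2], [5, 0, 1.4, 0, 0, 0, 0.2]],
])

```text
time: 8.85
ee_pos: [0.5526, 0.1275, 0.0525]
tcp_rot: [179.9, 75.0, -175.6]
wrist_force: [-0.3, -0.0, -3.6]
opening: 0.0451
```

```bash
python3 n.py 85,2,15,-.2 85,0,15,-.2
```

```text
{'s': 84.93, 'y': -0.24, 'h': 4.32, 'th': 15.03, 'yaw': 0.05, 'F': [-0.34, -0.02, -3.56], 'M': [0.01, -0.55, -0.05], 't': 8.85, 'op': 0.0451}
85,2,15,-.2 [2.2, 0.1, 0.7] [0.0008, -0.0004, -0.0001]
85,0,15,-.2 [4.2, 0.1, 1.2] [0.0008, -0.0004, -0.0001]
```

Call:
apply_moves([
  [[0.7, 0, 0.2, 0, 0, 0, 0.2], [1.4, 0, 0.4, 0, 0, 0, 0.2], [2.1, 0, 0.6, 0, 0, 0, 0.2], [2.8, 0, 0.8, 0, 0, 0, 0.2], [2.8, 0, 0.8, 0, 0, 0, 0.2]],
])

```text
time: 9.35
ee_pos: [0.5525, 0.1276, 0.0495]
tcp_rot: [179.9, 75.0, -175.6]
wrist_force: [0.3, 0.7, -3.9]
opening: 0.0456
```

```bash
python3 n.py 85,0,15,-.2
```

```text
{'s': 84.92, 'y': -0.22, 'h': 1.28, 'th': 15.03, 'yaw': 0.05, 'F': [0.35, 0.66, -3.86], 'M': [0.06, -0.4, 0.07], 't': 9.35, 'op': 0.0456}
85,0,15,-.2 [1.2, 0.1, 0.4] [0.0008, -0.0006, -0.0001]
```

Call:
apply_moves([
  [[0.5, 0, 0.1, 0, 0, 0, 0.2], [1, 0, 0.3, 0, 0, 0, 0.2], [1.5, 0, 0.4, 0, 0, 0, 0.2], [1.5, 0, 0.4, 0, 0, 0, 0.2]],
])

```text
time: 9.75
ee_pos: [0.5525, 0.1276, 0.0486]
tcp_rot: [179.9, 75.0, -175.6]
wrist_force: [-3.1, 0.1, 4.5]
opening: 0.0452
```

```bash
python3 n.py 85,0,15,-.2
```

```text
{'s': 84.89, 'y': -0.22, 'h': 0.43, 'th': 15.02, 'yaw': 0.05, 'F': [-3.11, 0.34, 4.49], 'M': [-0.12, 0.35, -0.04], 't': 9.75, 'op': 0.0452}
85,0,15,-.2 [0.4, 0.1, 0.2] [0.0008, -0.0003, -0.0001]
```

Call:
apply_moves([
  [[-0.8, 0, -0.2, 0, 0, 0, 0.2], [-0.8, 0.5, -0.2, 0, 0, 0, 0.2], [-0.8, 0.9, -0.2, 0, 0, 0, 0.2], [-0.8, 0.9, -0.2, 0, 0, 0, 0.2]],
])

```text
time: 10.15
ee_pos: [0.5524, 0.1285, 0.049]
tcp_rot: [179.9, 75.0, -175.6]
wrist_force: [-0.1, 0.1, -4.3]
opening: 0.0454
```

```bash
python3 n.py
```

```text
{'s': 84.82, 'y': 0.74, 'h': 0.82, 'th': 15.04, 'yaw': 0.05, 'F': [-0.06, 0.14, -4.26], 'M': [0.04, -0.32, -0.03], 't': 10.15, 'op': 0.0454}
```

Call:
apply_moves([
  [[0, 0.3, 0, 0, 0, 0, 0.2], [0, 0.6, 0, 0, 0, 0, 0.2], [0, 0.6, 0, 0, 0, 0, 0.2]],
])

```text
time: 10.45
ee_pos: [0.5523, 0.1291, 0.0489]
tcp_rot: [180.0, 75.0, -175.5]
wrist_force: [0.2, -0.7, -4.4]
opening: 0.0456
```

```bash
python3 n.py
```

```text
{'s': 84.83, 'y': 1.33, 'h': 0.73, 'th': 15.04, 'yaw': 0.05, 'F': [0.1, -0.72, -4.45], 'M': [-0.02, -0.49, 0.05], 't': 10.45, 'op': 0.0456}
```

Call:
apply_moves([
  [[0, 0.3, 0, 0, 0, 0, 0.2], [0, 0.6, 0, 0, 0, 0, 0.2], [0, 0.6, 0, 0, 0, 0, 0.2]],
])

```text
time: 10.75
ee_pos: [0.5523, 0.1292, 0.049]
tcp_rot: [-179.8, 75.0, -175.4]
wrist_force: [0.5, -4.8, -2.6]
opening: 0.0453
```

```bash
python3 n.py
```

```text
{'s': 84.85, 'y': 1.39, 'h': 0.79, 'th': 15.04, 'yaw': 0.02, 'F': [0.09, -4.84, -2.6], 'M': [-1.04, -0.46, 0.1], 't': 10.75, 'op': 0.0453}
```

```bash
python3 n.py 85,1.2,15,.1 93,1.2,15,.1 95,1.2,15,.1
```

```text
{'s': 84.85, 'y': 1.39, 'h': 0.79, 'th': 15.04, 'yaw': 0.02, 'F': [0.09, -4.84, -2.6], 'M': [-1.04, -0.46, 0.1], 't': 10.75, 'op': 0.0453}
85,1.2,15,.1 [-0.4, -1.3, 0.0] [0.0004, -0.0007, 0.0009]
93,1.2,15,.1 [-2.5, -1.3, 7.7] [0.0004, -0.0007, 0.0009]
95,1.2,15,.1 [-3.0, -1.3, 9.7] [0.0004, -0.0007, 0.0009]
```

Call:
apply_moves([
  [[-0.4, -1.3, 0, 0, -0.001, 0.001, 0.2], [-0.4, -1.3, 0, 0, -0.001, 0.001, 0.2], [-1.4, -1.3, 3.8, 0, -0.001, 0.001, 0.2], [-2.5, -1.3, 7.7, 0, -0.001, 0.001, 0.2], [-2.5, -1.3, 7.7, 0, -0.001, 0.001, 0.2], [-2.5, -1.3, 7.7, 0, -0.001, 0.001, 0.2]],
])

```text
time: 11.35
ee_pos: [0.5606, 0.1286, 0.0492]
tcp_rot: [179.9, 75.0, -175.6]
wrist_force: [0.1, -0.5, -3.7]
opening: 0.0455
```

```bash
python3 n.py 93,1.2,15,.1 95,1.2,15,.1 97,1.2,15,.1
```

```text
{'s': 93.02, 'y': 0.2, 'h': 1.06, 'th': 15.0, 'yaw': 0.02, 'F': [0.1, -0.47, -3.73], 'M': [0.07, -0.41, -0.01], 't': 11.35, 'op': 0.0455}
93,1.2,15,.1 [-0.1, -0.1, -0.1] [0.0004, 0.0, -0.0001]
95,1.2,15,.1 [-0.7, -0.1, 1.9] [0.0004, 0.0, -0.0001]
97,1.2,15,.1 [-1.2, -0.1, 3.8] [0.0004, 0.0, -0.0001]
```

Step 1 mm at a time to find the shoe (3 N step).

Call:
apply_moves([
  [[-0.4, -0.1, 1, 0, 0, 0, 0.2], [-0.7, -0.1, 1.9, 0, 0, 0, 0.2], [-0.7, -0.1, 1.9, 0, 0, 0, 0.2]],
])

```text
time: 11.65
ee_pos: [0.5627, 0.1287, 0.0494]
tcp_rot: [179.9, 75.0, -175.6]
wrist_force: [-0.2, 0.6, -3.5]
opening: 0.0453
```

```bash
python3 n.py
```

```text
{'s': 95.14, 'y': 0.13, 'h': 1.23, 'th': 15.0, 'yaw': 0.03, 'F': [-0.16, 0.66, -3.47], 'M': [-0.02, -0.39, -0.01], 't': 11.65, 'op': 0.0453}
```

Call:
apply_moves([
  [[-0.1, 0, 0.5, 0, 0, 0, 0.2], [-0.2, 0, 1, 0, 0, 0, 0.2], [-0.2, 0, 1, 0, 0, 0, 0.2]],
])

```text
time: 11.95
ee_pos: [0.5635, 0.1288, 0.0493]
tcp_rot: [179.9, 75.0, -175.6]
wrist_force: [-1.0, -0.5, -3.6]
opening: 0.0453
```

```bash
python3 n.py
```

```text
{'s': 95.96, 'y': 0.11, 'h': 1.16, 'th': 15.02, 'yaw': 0.03, 'F': [-0.99, -0.47, -3.64], 'M': [0.05, -0.17, -0.03], 't': 11.95, 'op': 0.0453}
```

Call:
apply_moves([
  [[-0.1, 0, 0.5, 0, 0, 0, 0.2], [-0.2, 0, 1, 0, 0, 0, 0.2], [-0.2, 0, 1, 0, 0, 0, 0.2]],
])

```text
time: 12.25
ee_pos: [0.5643, 0.1288, 0.0494]
tcp_rot: [179.9, 74.9, -175.6]
wrist_force: [-4.3, -1.1, -2.6]
opening: 0.0455
```

```bash
python3 n.py
```

```text
{'s': 96.74, 'y': 0.1, 'h': 1.17, 'th': 15.05, 'yaw': 0.02, 'F': [-4.38, -0.77, -2.56], 'M': [-0.05, 0.29, 0.05], 't': 12.25, 'op': 0.0455}
```

```bash
python3 n.py 101,1.1,15,.1 105,1.1,15,.1
```

```text
{'s': 96.74, 'y': 0.1, 'h': 1.17, 'th': 15.05, 'yaw': 0.02, 'F': [-4.38, -0.77, -2.56], 'M': [-0.05, 0.29, 0.05], 't': 12.25, 'op': 0.0455}
101,1.1,15,.1 [-1.0, 0.0, 4.1] [0.0004, -0.0009, -0.0001]
105,1.1,15,.1 [-2.0, 0.0, 8.0] [0.0004, -0.0009, -0.0001]
```

Call:
apply_moves([
  [[-0.3, 0, 1, 0, -0.001, 0, 0.2], [-0.5, 0, 2, 0, -0.001, 0, 0.2], [-0.8, 0, 3, 0, -0.001, 0, 0.2], [-1, 0, 4, 0, -0.001, 0, 0.2], [-1.3, 0, 5, 0, -0.001, 0, 0.2], [-1.5, 0, 6, 0, -0.001, 0, 0.2], [-1.5, 0, 6, 0, -0.001, 0, 0.2]],
])

```text
time: 12.95
ee_pos: [0.5701, 0.1293, 0.0493]
tcp_rot: [179.9, 74.9, -175.6]
wrist_force: [-6.6, -0.5, -1.2]
opening: 0.0454
```

```bash
python3 n.py 105,1.1,15,.1 105,1.1,12,.1
```

```text
{'s': 102.54, 'y': 0.1, 'h': 1.11, 'th': 15.06, 'yaw': 0.02, 'F': [-6.64, 0.02, -1.19], 'M': [-0.08, 1.15, -0.01], 't': 12.95, 'op': 0.0454}
105,1.1,15,.1 [-0.6, 0.0, 2.4] [0.0004, -0.001, -0.0001]
105,1.1,12,.1 [2.2, 0.0, 1.4] [0.0004, -0.0534, -0.0001]
```

```bash
python3 n.py 105.3,1.1,15,.1 105.3,1.1,14,.1 105.3,1.1,12,.1  105.3,1.1,10,.1 105.3,1.1,8,.1 105.3,1.1,6,.1 105.3,1.1,4,.1
```

```text
{'s': 102.54, 'y': 0.1, 'h': 1.11, 'th': 15.06, 'yaw': 0.02, 'F': [-6.64, 0.02, -1.19], 'M': [-0.08, 1.15, -0.01], 't': 12.95, 'op': 0.0454}
105.3,1.1,15,.1 [-0.6, 0.0, 2.6] [0.0004, -0.001, -0.0001]
105.3,1.1,14,.1 [0.3, 0.0, 2.3] [0.0004, -0.0185, -0.0001]
105.3,1.1,12,.1 [2.1, 0.0, 1.7] [0.0004, -0.0534, -0.0001]
105.3,1.1,10,.1 [3.9, 0.0, 1.1] [0.0004, -0.0883, -0.0002]
105.3,1.1,8,.1 [5.8, 0.0, 0.7] [0.0004, -0.1232, -0.0002]
105.3,1.1,6,.1 [7.6, 0.0, 0.2] [0.0004, -0.1581, -0.0002]
105.3,1.1,4,.1 [9.5, 0.0, -0.1] [0.0004, -0.193, -0.0002]
```

Call:
apply_moves([
  [[-0.3, 0, 1.5, 0, -0.001, 0, 0.2], [-0.6, 0, 2.8, 0, -0.001, 0, 0.2], [-0.6, 0, 2.8, 0, -0.001, 0, 0.2], [0.3, 0, 2.5, 0, -0.018, 0, 0.2], [2.1, 0, 1.9, 0, -0.053, 0, 0.2], [3.9, 0, 1.3, 0, -0.088, 0, 0.2], [5, 0, 1, 0, -0.109, 0, 0.2], [5, 0, 1, 0, -0.109, 0, 0.2]],
])

```text
time: 13.75
ee_pos: [0.5684, 0.1291, 0.044]
tcp_rot: [179.9, 81.1, -175.6]
wrist_force: [-6.7, -0.3, -3.8]
opening: 0.0452
```

```bash
python3 n.py 105.3,1.1,8,.1 105.3,1.1,7,.1 105.3,1.1,6,.1 105.3,1.1,5,.1 105.3,1.1,4,.1 105.3,1.1,3,.1
```

```text
{'s': 104.01, 'y': 0.08, 'h': 0.76, 'th': 8.9, 'yaw': 0.03, 'F': [-6.67, 0.24, -3.79], 'M': [-0.04, 1.2, -0.01], 't': 13.75, 'op': 0.0452}
105.3,1.1,8,.1 [0.3, 0.0, 0.9] [0.0005, -0.0156, -0.0001]
105.3,1.1,7,.1 [1.2, 0.0, 0.6] [0.0005, -0.0331, -0.0001]
105.3,1.1,6,.1 [2.1, 0.0, 0.3] [0.0005, -0.0505, -0.0001]
105.3,1.1,5,.1 [3.0, 0.0, 0.0] [0.0005, -0.068, -0.0001]
105.3,1.1,4,.1 [3.9, 0.0, -0.3] [0.0005, -0.0854, -0.0001]
105.3,1.1,3,.1 [4.9, 0.0, -0.5] [0.0005, -0.1029, -0.0001]
```

Call:
apply_moves([
  [[0.3, 0, 2, 0, -0.001, 0, 0.2], [0.3, 0, 2, 0, -0.016, 0, 0.2], [1.1, 0, 1.7, 0, -0.033, 0, 0.2], [2, 0, 1.4, 0, -0.05, 0, 0.2], [2.9, 0, 1.2, 0, -0.068, 0, 0.2], [2.9, 0, 1.2, 0, -0.068, 0, 0.2]],
])

```text
time: 14.35
ee_pos: [0.568, 0.129, 0.0406]
tcp_rot: [179.9, 84.9, -175.6]
wrist_force: [-7.0, -0.2, -3.0]
opening: 0.0455
```

```bash
python3 n.py 105.3,1.1,4,.1 105.3,1.1,3,.1 105.3,1.1,2,.1 105.3,1.1,1,.1 105.3,1.1,0,.1
```

```text
{'s': 105.32, 'y': 0.05, 'h': 0.65, 'th': 5.08, 'yaw': 0.03, 'F': [-7.01, 0.31, -2.96], 'M': [-0.08, 1.34, -0.01], 't': 14.35, 'op': 0.0455}
105.3,1.1,4,.1 [0.5, 0.1, -0.4] [0.0006, -0.0188, -0.0001]
105.3,1.1,3,.1 [1.4, 0.1, -0.7] [0.0006, -0.0363, -0.0001]
105.3,1.1,2,.1 [2.4, 0.1, -1.0] [0.0006, -0.0537, -0.0001]
105.3,1.1,1,.1 [3.3, 0.1, -1.3] [0.0006, -0.0712, -0.0001]
105.3,1.1,0,.1 [4.2, 0.1, -1.6] [0.0006, -0.0887, -0.0001]
```

Call:
apply_moves([
  [[0.5, 0, 0.3, 0, -0.019, 0, 0.2], [1.4, 0, 0, 0, -0.036, 0, 0.2], [2.3, 0, -0.3, 0, -0.053, 0, 0.2], [2.3, 0, -0.3, 0, -0.053, 0, 0.2]],
])

```text
time: 14.75
ee_pos: [0.5665, 0.1289, 0.038]
tcp_rot: [179.8, 87.9, -175.7]
wrist_force: [-6.3, -0.7, -4.1]
opening: 0.0458
```

```bash
python3 n.py 105.3,.8,1,.1 105.3,.8,0.5,.1 105.3,.8,0,.1 105.3,.6,-0.6,.1; python3 - <<'E'
from workcell import get_obs, cams
import cv2
p=cams.camera("wrist");cv2.imwrite("pics/w5.png",p["pixels"][:,:,::-1])
E
```

```text
{'s': 104.98, 'y': 0.07, 'h': 0.61, 'th': 2.1, 'yaw': 0.04, 'F': [-6.35, -0.24, -4.11], 'M': [-0.02, 1.19, -0.03], 't': 14.75, 'op': 0.0458}
105.3,.8,1,.1 [0.8, 0.1, -0.1] [0.0007, -0.0193, -0.0001]
105.3,.8,0.5,.1 [1.2, 0.1, -0.2] [0.0007, -0.028, -0.0001]
105.3,.8,0,.1 [1.7, 0.1, -0.4] [0.0007, -0.0367, -0.0001]
105.3,.6,-0.6,.1 [2.4, 0.1, -0.5] [0.0007, -0.0472, -0.0001]
```

View pics/w5.png

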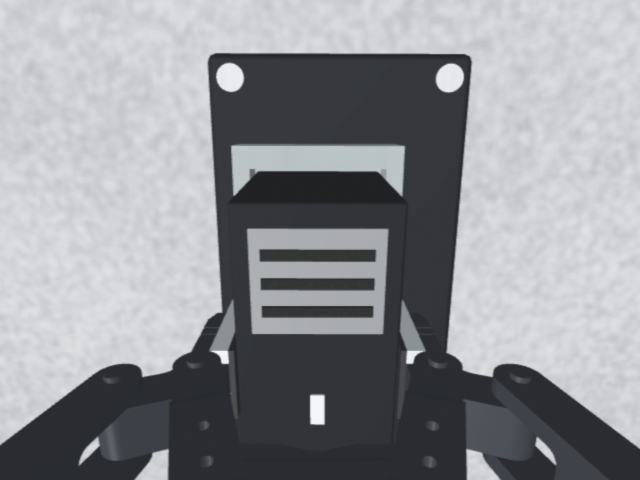

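Call:
apply_moves([
  [[0.4, 0.1, 0.3, 0, -0.01, 0, 0.2], [0.8, 0.1, 0.3, 0, -0.019, 0, 0.2], [1.2, 0.1, 0.2, 0, -0.028, 0, 0.2], [1.2, 0.1, 0.2, 0, -0.028, 0, 0.2]],
])

```text
time: 15.2
ee_pos: [0.5659, 0.1289, 0.0366]
tcp_rot: [-179.3, 89.4, -174.8]
wrist_force: [-5.5, -0.4, -2.1]
opening: 0.0453
```

```bash
python3 n.py 105.3,.6,0,.1 105.3,.4,-.6,.1
```

```text
{'s': 104.93, 'y': 0.08, 'h': 0.53, 'th': 0.59, 'yaw': 0.04, 'F': [-5.48, 0.06, -2.14], 'M': [-0.18, 1.21, 0.0], 't': 15.2, 'op': 0.0453}
105.3,.6,0,.1 [0.5, 0.1, 0.2] [0.0007, -0.0102, 0.0001]
105.3,.4,-.6,.1 [1.2, 0.1, -0.0] [0.0007, -0.0207, 0.0001]
```

Call:
apply_moves([
  [[0.3, 0, 0.2, 0, -0.005, 0, 0.2], [0.5, 0, 0.2, 0, -0.01, 0, 0.2], [0.5, 0, 0.2, 0, -0.01, 0, 0.2]],
])

```text
time: 15.5
ee_pos: [0.5657, 0.1289, 0.0361]
tcp_rot: [-170.7, 90.0, -166.3]
wrist_force: [-5.4, 0.2, -1.5]
opening: 0.0457
```

```bash
python3 n.py 105.3,.4,-.4,.1
```

```text
{'s': 104.91, 'y': 0.09, 'h': 0.55, 'th': 0.04, 'yaw': 0.04, 'F': [-5.39, 0.59, -1.46], 'M': [-0.11, 1.03, -0.01], 't': 15.5, 'op': 0.0457}
105.3,.4,-.4,.1 [0.5, 0.0, 0.2] [0.0008, -0.0076, 0.0001]
```

Call:
apply_moves([
  [[0.3, 0, 0.1, 0, -0.003, 0, 0.2], [0.5, 0, 0.1, 0, -0.006, 0, 0.2], [0.5, 0, 0.1, 0, -0.006, 0, 0.2]],
])

```text
time: 15.8
ee_pos: [0.5656, 0.1289, 0.0358]
tcp_rot: [-1.1, 89.7, 3.4]
wrist_force: [-4.9, -0.1, 0.2]
opening: 0.0458
```

```bash
python3 n.py 104,.4,0,.1
```

```text
{'s': 104.96, 'y': 0.1, 'h': 0.61, 'th': -0.31, 'yaw': 0.05, 'F': [-4.93, 0.31, 0.22], 'M': [-0.19, 1.21, -0.05], 't': 15.8, 'op': 0.0458}
104,.4,0,.1 [-0.1, 0.0, -0.9] [0.0008, 0.0053, 0.0001]
```

Call:
apply_moves([
  [[0, 0, -0.4, 0, 0.002, 0, 0.2], [0, 0, -0.9, 0, 0.003, 0, 0.2], [0, 0, -0.9, 0, 0.003, 0, 0.2]],
])

```text
time: 16.1
ee_pos: [0.5648, 0.1288, 0.0359]
tcp_rot: [-2.0, 89.9, 2.5]
wrist_force: [-4.2, 0.0, 0.7]
opening: 0.0456
```

```bash
python3 n.py
```

```text
{'s': 104.12, 'y': 0.11, 'h': 0.55, 'th': -0.14, 'yaw': 0.05, 'F': [-4.22, 0.36, 0.67], 'M': [-0.12, 0.76, 0.02], 't': 16.1, 'op': 0.0456}
```

Call:
apply_moves([
  [[0, 0, 0, 0, 0, 0, 0.6], [0, 0, 0, 0, 0, 0, 0.7], [0, 0, 0, 0, 0, 0, 0.8], [0, 0, 0, 0, 0, 0, 1], [0, 0, 0, 0, 0, 0, 1], [0, 0, 0, 0, 0, 0, 1], [0, 0, 0, 0, 0, 0, 1]],
])

```text
time: 16.8
ee_pos: [0.5648, 0.1288, 0.0359]
tcp_rot: [-2.4, 89.9, 2.1]
wrist_force: [-0.4, 0.5, -0.0]
opening: 0.0854
```

```bash
python3 n.py
```

```text
{'s': 104.11, 'y': 0.06, 'h': 0.52, 'th': -0.14, 'yaw': 0.04, 'F': [-0.36, 0.51, -0.04], 'M': [-0.07, 0.06, 0.02], 't': 16.8, 'op': 0.0854}
```

Force is zero, so the gripper is clear of the pack. Retreat straight up and look.

Call:
apply_moves([
  [[-20, 0, 0, 0, 0, 0, 1], [-50, 0, 0, 0, 0, 0, 1], [-100, 0, 0, 0, 0, 0, 1], [-150, 0, 10, 0, 0, 0, 1], [-190, 0, 30, 0, 0, 0, 1], [-190, 0, 30, 0, 0, 0, 1], [-190, 0, 30, 0, 0, 0, 1], [-190, 0, 30, 0, 0, 0, 1]],
])

```text
time: 17.6
ee_pos: [0.5937, 0.1311, 0.2246]
tcp_rot: [-48.6, 90.0, -44.1]
wrist_force: [0.1, -0.2, 0.4]
opening: 0.085
```

```bash
python3 - <<'E'
from h import *
from workcell import get_obs, cams
o=get_obs(); print(o["ee_pos"],o["time"])
p=cams.camera("wrist"); pickle.dump((p,o),open("w6.pkl","wb"))
cv2.imwrite("pics/w6.png",p["pixels"][:,:,::-1])
W=world(p)
c,s=np.cos(np.radians(YAW)),np.sin(np.radians(YAW))
Q=W-B0; S=c*Q[...,0]+s*Q[...,1]; Y=-s*Q[...,0]+c*Q[...,1]; Z=W[...,2]
ok=p["range_z"]>0
for a in (5,20,35,50,65,80,95):
    print(a,[round(float(np.median(Z[ok&(abs(S-a/1e3)<.004)&(abs(Y-y/1e3)<.004)])),4) for y in(-16,0,16)])
k=ok&(Z>.06)&(Z<.09)&(abs(S-.05)<.09)&(abs(Y)<.05)
print(S[k].min(),S[k].max(),Y[k].min(),Y[k].max())
# corners zoom
cv2.imwrite("pics/w6c.png",cv2.resize(p["pixels"][20:300,230:400,::-1],(364*1,600),interpolation=cv2.INTER_CUBIC))
E
```

```text
[0.59369852 0.13105067 0.22456138] 17.6
5 [0.0728, 0.0729, 0.0728]
20 [0.0732, 0.0737, 0.0733]
35 [0.0731, 0.0731, 0.073]
50 [0.0726, 0.0727, 0.0727]
65 [0.3107, 0.073, 0.3104]
80 [0.0727, 0.0725, 0.0726]
95 [0.0728, 0.073, 0.0727]
-0.00011012397782179917 0.10341854996571286 -0.022882289424288053 0.023267034533814252
```

View pics/w6.png

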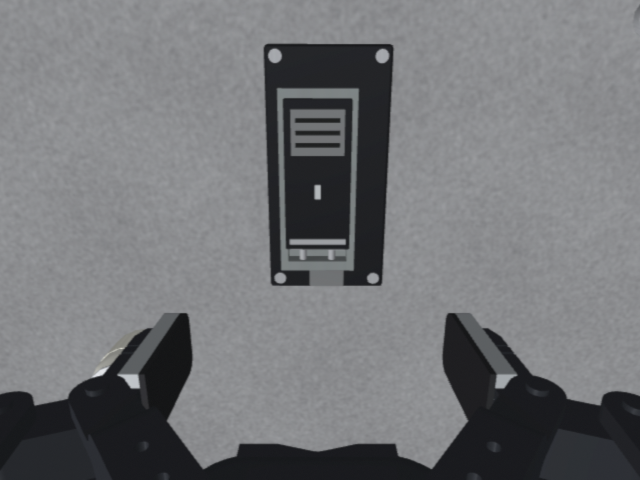

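View pics/w6c.png

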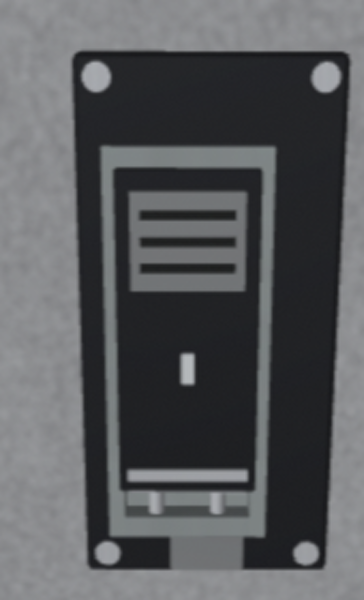

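```bash
python3 - <<'E'
from workcell import bot, get_obs
bot.job_done(); print(get_obs()["time"])
E
```

```text
the job is handed in; nothing more can be done
the job is handed in; nothing more can be done
```

The battery pack is on charge: it lies flat in the dock pocket with its ribbed end at the back wall, and the gripper is open and clear above it. I handed the job in at about 17.7 s on the robot's clock.

- **Finding the pocket:** the wrist camera showed the cradle about 8 mm off the dock's middle in y. I gripped the pack at its middle with 45 N and lowered it contact end first, tilted 15°. It touched the floor at about 8 N. Feeling one side wall at about 5 N put the pocket's centreline within 0.2 mm of the camera estimate.
- **Pressing and rocking:** I met the shoe within about half a millimetre of where expected. I pushed it back about 6 mm at 6.6 N, which matches its spring, and a little further as the rock began. I then rocked the ribbed end down behind the back wall, pressed it onto the floor at about 5 N, eased it back about 0.8 mm and let go.
- **Forces:** the highest contact force I read, at the stops between moves, was about 9 N. After letting go the wrist read nearly zero.
- **Last checks:** the top of the pack reads 72.5–73.7 mm above the bench, with no measurable tilt. 72 mm is expected, and the camera had already read the pack about 0.75 mm high on the bench. It spans 0 to 103.4 mm from the back wall and is centred to about 0.2 mm. Two depth samples gave about 0.31 m where the colour picture shows nothing unusual; I took them as bad readings.
- **Not checked:** the arm never went near the grease can, spanner or lock ring, but I took no final picture of them.

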